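# Fit the tube head on the orbital mixer by feel

## Task

Fit the tube head that is parked on its stand onto the orbital mixer. Its drive socket lies off centre down in the round opening of the mixer's cover, and the head hides it as it comes down, so rest the stem lightly on the drive disc, sweep it about until it drops in, then bring the head down fully home and upright and let go of it. Feel your way without forcing (never more than 40 N on the mixer), do not tip the head over, and leave the tube rack, the bottle and the kit box where they are.

Things in the scene. Friction and masses are not known exactly. Their poses are not given: they have to be found in the camera images.
- head: Tube head, 0.22 to 0.35 kg: aluminium block 84 x 84 x 20 mm with eight empty tube pockets, a black bar handle on its middle and a steel stem below. Origin: centre of the block's underside, z up. The handle is 18 mm wide along y and 36 mm long along x, from 20 to 60 mm above the origin: grip it across y. It starts upright on the stand, origin 36 mm above the bench. Any yaw will do when fitted.
- stem_tip (a point): Middle of the flat lower end of the head's stem, 30 mm below the head's origin. The stem is round, 14 mm in diameter and 16 mm long (its last 2.5 mm taper to 11 mm), below a shoulder 26 mm in diameter and 14 mm high under the block. Swept over the socket, the stem either falls in, so that the upward push is gone, or its taper catches on the socket's rim and it is loaded sideways, towards the socket's middle.
- stand: Parking stand fixed to the bench: a white plastic tube 36 mm high, 68 mm outside and 56 mm inside diameter, on a thin foot. Origin: centre of its underside. The stem hangs free inside it; the head lifts straight off.
- mixer: Orbital mixer, fixed: white housing 150 (x) by 140 (y) mm with a flat grey cover 105 mm above the bench, and a sloping control console on its front (-x) side, in all 195 mm long. Origin: on the bench, below a point 20 mm in front of (-x of) the centre of the cover's round opening.
- opening (a point): Centre of the round opening (48 mm diameter) in the mixer's cover, level with the cover's flat top, 105 mm above the bench; z up. The head's stem and shoulder go down through it; the block stays above the cover. Loads up to 40 N do the mixer no harm.
- drive_face (a point): 8 mm below opening, on the flat face of the dark drive disc, which fills the space below the opening. The disc is sprung: it starts to sink at about 5 N, and is 3 mm down, on its stop, at about 8 N. The blind socket in it is 15.5 mm in diameter and 17.5 mm deep; its axis stands 3 to 6.5 mm from this point in an unknown direction and stays put (braked drive).
- home (a point): 24 mm below opening: the height of the stem's tip when the head is fully home. Its shoulder then stands flat on the drive disc (not sunk) and the block clears the cover by 6 mm. The stem slides into the socket with a loose fit, 1.5 mm of play; let go, the head settles by its own weight and the disc springs back up under it.
- rack: Bystander: grey tube rack with capped blood tubes, 62 x 170 mm, 87 mm high. Origin: centre of its underside.
- bottle: Bystander: white plastic bottle, 68 mm in diameter, 150 mm high. Origin: centre of its underside.
- kit: Bystander: cardboard kit box, 85 x 130 mm, 60 mm high. Origin: centre of its underside.

How it is judged:
By the outcome, as a careful person would: the job done as asked, in the order asked, and still so for the second after the job is handed in, with the robot touching nothing.
It also fails if it takes over 51 s, if anything falls off the work surface, if the arm or the gripper's body presses on something with over 40 N, if the wrist force passes 120 N, or if a joint passes its speed limit or range.

## Robot

A 7-joint arm with a two-finger parallel gripper is mounted at the origin on the work surface. World frame = base frame: x ahead of the robot, y to its left, z up, the work surface at z = 0. Lengths are in m, angles in rad, forces in N, time in s.
With the tool pointing down it reaches from about 0.4 to 0.85 m from the base axis. Payload 4.5 kg.
Tool frame: the origin (TCP) lies midway between the tips of the shut fingers; the grasp point (between the pads) lies 19 mm behind it; z points along the fingers, x is the direction in which the jaws open and shut, and the axes are right-handed (so a half turn about z gives the same grasp; the last joint's range is limited). The gripper opens to 88 mm and grips with 3 to 60 N. Pads are 18 mm wide; open, the fingers measure 123 mm over their backs; the gripper's body (75 mm by 187 mm) begins 45 mm behind the grasp point.
Start: joints at [-1.313, 0.689, -0.195, 1.565, 0.157, 0.902, -0.215], TCP at [0.139, 0.609, 0.239] pointing down, gripper open.
Joint ranges: [-3.01, 3.01], [-0.46, 2.08], [-1.47, 1.51], [0.13, 2.56], [-1, 4.14], [0.04, 2.09], [-2.66, 2.66]. Speed limits (rad/s): [2.57, 2.57, 3.14, 3.14, 3.14, 3.14, 3.14].

## Interface

Orientations are given as a unit quaternion [x, y, z, w].
In Python, from plant import r gives the robot as it stands. The module is installed in compiled form; this text tells all that it offers.
- The arm moves only by the tool play_rows, never from a script. Its argument "increments" is a list of rows, each a list of 7 numbers: the opening, from 0 (shut) to 1 (fully open), then the shift along the tool's x, y, z in mm, then the turn, a rotation vector about the tool's x, y, z in rad. In form: [[hand, dx, dy, dz, wx, wy, wz], ...]. A call has exactly 8 rows; each row shifts and turns the pose as measured when the row begins, along the tool's axes as they then stand; what a row does not reach is not made up. A row lasts 1/8 s, in which the tool goes at most 62.5 mm and 10.7 degrees, less where a joint would pass 70% of its speed; a pose out of reach is approached as far as the arm can. A call is refused whole if a number of a shift passes 62.5 or a number of a turn 0.188, either way. A call with a gripper value outside its range is refused whole. The fingers move at their own pace and stop on an object; "grip_force" is the grip in N (left out, the last holds). Time passes only in rows, so rows that do not move let the fingers close, or fill a call up. It gives the time, the measured TCP pose, the force and the opening at its end, in the units of the state.
- r.get_state(): the state, without advancing time (a new reading comes with each control period).
- r.snapshot(name): name is "scene" or "top" or "wrist"; returns the picture (480x640x3 uint8, red, green, blue); there is no depth.
- r.get_calibration(name): a dict with "fx", "fy", "cx", "cy" (pixels), "dist" ([k1, k2, p1, p2, k3] as OpenCV has them; the pictures are not rectified), "R" (3x3) and "t" (3): a world point X has camera coordinates R X + t. Camera axes: x right, y down, z forward; pixel columns grow to the right and rows downward; lengths in m; the calibration is good to about 2 mm. A picture is of the moment at which its call begins: read the wrist's pose just before it. get_calibration takes no time and is no camera call; for the wrist camera it gives the pose at the moment of the call.
- r.finish_job(): hands the job in, once; it reports no verdict.
The state is a dict: "clock": time; "q": joint angles; "qd": joint speeds; "joint_torque": joint torques, N m; "tool_pos": TCP position; "eef_rot": TCP orientation; "contact_force": force on the tool from outside, world axes, zero at the start; "moment": the same for the moment, N m; "opening": opening from 0.0 (shut) to 1.0 (fully open).
Only numpy, scipy, OpenCV 4.12 (cv2) and the standard library are available. Lean on these libraries where they do the work, as an engineer would, in place of code of your own. Each camera call takes 0.05 s, during which the arm holds its last target.

## Working session

There is one attempt and no reset: what is moved stays moved. The work goes in short steps, Python scripts to look and compute and a tool call to move; the robot and the scene stay as the last step left them, time stands still between calls to the robot, and variables do not carry over. Pictures are saved under pics/ and viewed, and the job is handed in when it is done.

Besides the shell and the picture viewer there is one more tool, called after "Request:" as name(argument=value, ...), one argument or row to a line, values as JSON. play_rows: Moves the arm, as the interface text tells. Its arguments: {"type":"object","properties":{"increments":{"type":"array"},"grip_force":{"type":"number"}},"required":["increments"]}

```bash
mkdir -p pics; python3 - <<'E'
from plant import r
import cv2,numpy as np
s=r.get_state()
print({k:np.round(v,3).tolist() for k,v in s.items()})
for n in("scene","top","wrist"):
    c=r.get_calibration(n); print(n,{k:np.round(v,4).tolist() for k,v in c.items()})
    cv2.imwrite(f"pics/{n}0.png",r.snapshot(n)[:,:,::-1])
E
```

```text
{'clock': 0.0, 'q': [-1.313, 0.69, -0.194, 1.566, 0.157, 0.902, -0.215], 'qd': [0.002, -0.001, -0.002, 0.0, -0.0, -0.0, -0.0], 'joint_torque': [-0.0, -52.756, -1.267, -15.343, -0.053, 0.007, 0.0], 'tool_pos': [0.139, 0.609, 0.238], 'eef_rot': [0.782, 0.624, -0.001, 0.001], 'contact_force': [-0.243, 1.243, 0.677], 'moment': [-0.024, -0.016, 0.004], 'opening': 0.995}
scene {'fx': 468.2575, 'fy': 468.2575, 'cx': 324.5844, 'cy': 232.9787, 'dist': [-0.1013, 0.0, 0.0, 0.0, 0.0], 'R': [[0.6431, 0.7654, 0.0233], [0.4351, -0.3402, -0.8336], [-0.6302, 0.5462, -0.5519]], 't': [-0.395, -0.2055, 1.5527]}
top {'fx': 601.4609, 'fy': 601.4609, 'cx': 315.0656, 'cy': 236.1197, 'dist': [-0.0534, 0.0, 0.0, 0.0, 0.0], 'R': [[-0.0218, -0.9997, 0.0076], [-0.9871, 0.0203, -0.1585], [0.1583, -0.011, -0.9873]], 't': [0.0037, 0.6084, 1.2564]}
wrist {'fx': 397.3189, 'fy': 397.3189, 'cx': 315.8655, 'cy': 236.5534, 'dist': [-0.0494, 0.0, 0.0, 0.0, 0.0], 'R': [[0.2225, 0.9749, -0.0017], [0.9385, -0.2137, 0.2713], [0.2641, -0.062, -0.9625]], 't': [-0.626, -0.0383, 0.3878]}
```

View pics/scene0.png

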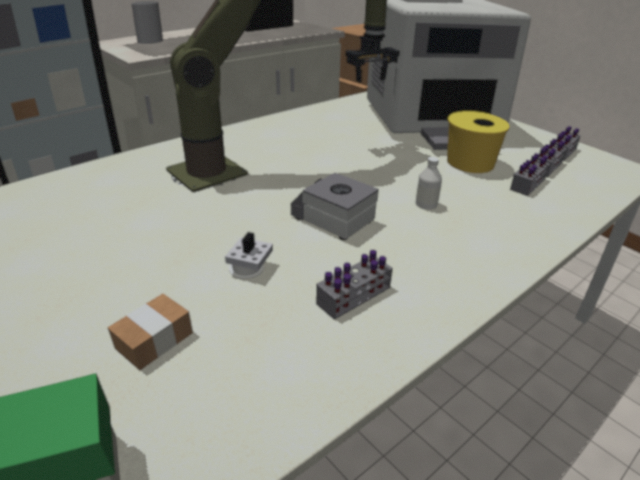

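View pics/top0.png

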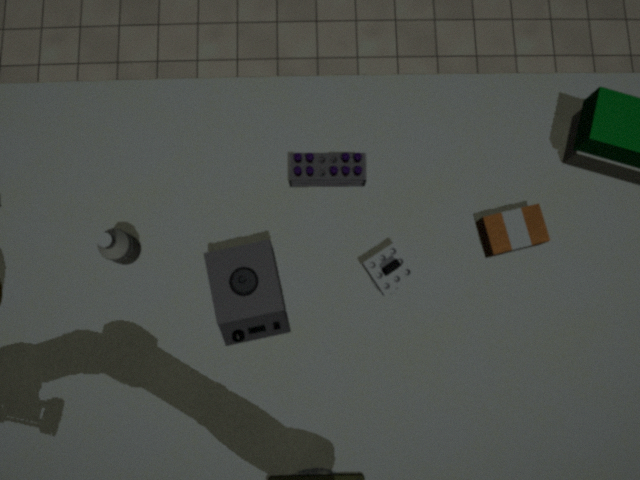

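View pics/wrist0.png

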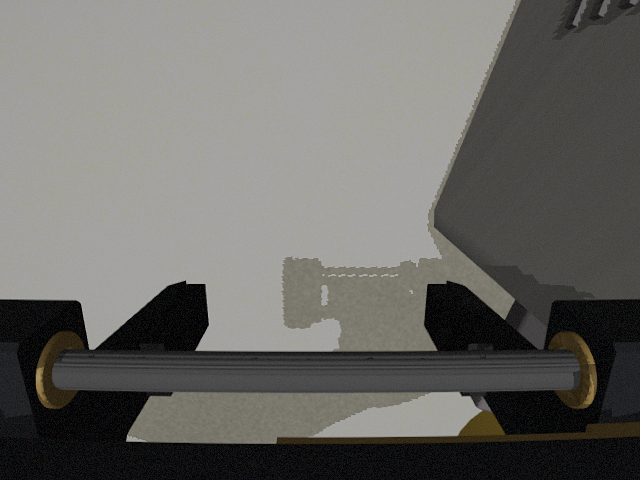

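The scene shows the head on its stand, with the mixer beyond it. In the top view the mixer's opening is near (243,281) and the head's handle near (391,267). I'll zoom in on both next.

```bash
cat > h.py <<'E'
import cv2,numpy as np
from plant import r
def ray(n,uv,c=None):
    c=c or r.get_calibration(n)
    K=np.array([[c['fx'],0,c['cx']],[0,c['fy'],c['cy']],[0,0,1]])
    p=cv2.undistortPoints(np.array(uv,float).reshape(-1,1,2),K,np.array(c['dist'])).reshape(-1,2)
    R=np.array(c['R']);t=np.array(c['t'])
    d=np.c_[p,np.ones(len(p))]@R
    return -R.T@t,d
def onz(n,uv,z,c=None):
    o,d=ray(n,uv,c); return o+d*((z-o[2])/d[:,2])[:,None]
def proj(n,X,c=None):
    c=c or r.get_calibration(n)
    K=np.array([[c['fx'],0,c['cx']],[0,c['fy'],c['cy']],[0,0,1]])
    return cv2.projectPoints(np.array(X,float).reshape(-1,1,3),cv2.Rodrigues(np.array(c['R']))[0],np.array(c['t']),K,np.array(c['dist']))[0].reshape(-1,2)
E
python3 - <<'E'
from h import *
im=cv2.imread('pics/top0.png')
a=cv2.resize(im[230:350,200:300],None,fx=4,fy=4,interpolation=cv2.INTER_CUBIC)
b=cv2.resize(im[230:350,345:445],None,fx=4,fy=4,interpolation=cv2.INTER_CUBIC)
cv2.imwrite('pics/z0.png',np.hstack([a*1.0,b]).clip(0,255).astype(np.uint8))
print(onz('top',[[243,281]],.105),onz('top',[[391,267]],.096),onz('scene',[[341,188]],.105),onz('scene',[[250,236]],.096))
E
```

```text
[[0.50912986 0.14117492 0.105     ]] [[ 0.53252656 -0.16491351  0.096     ]] [[0.50852186 0.14306163 0.105     ]] [[ 0.54267223 -0.16546254  0.096     ]]
```

View pics/z0.png

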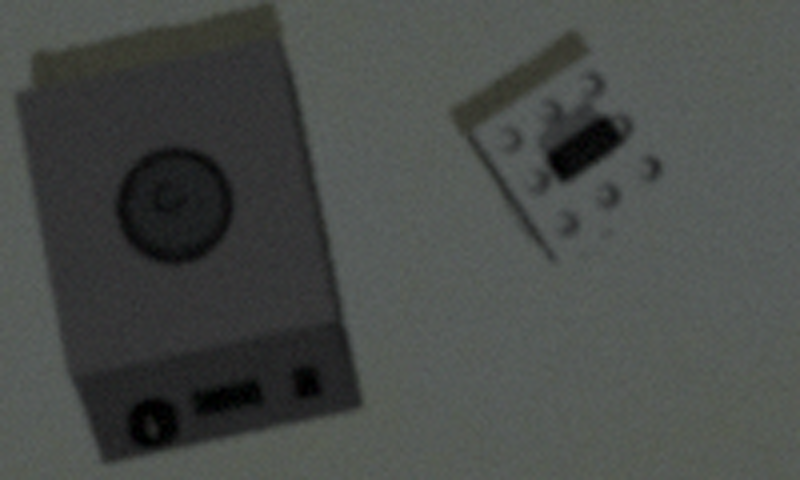

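```bash
python3 - <<'E'
from h import *
from scipy.spatial.transform import Rotation as Ro
s=r.get_state(); T=Ro.from_quat(s['eef_rot']).as_matrix(); c=r.get_calibration('wrist')
R=np.array(c['R']);C=-R.T@np.array(c['t'])
print('cam in tool',T.T@(C-s['tool_pos']),'axes in tool\n',np.round(T.T@R.T,3))
im=cv2.imread('pics/top0.png')
g=im.max(2); print(g[262:272,385:398])
m=np.zeros_like(g); m[250:285,370:412]=(g[250:285,370:412]<38)*255
cs=max(cv2.findContours(m,cv2.RETR_EXTERNAL,cv2.CHAIN_APPROX_NONE)[0],key=cv2.contourArea)
b=cv2.boxPoints(cv2.minAreaRect(cs));print(cv2.minAreaRect(cs)); w=onz('top',b,.096)
print(w, w.mean(0), np.linalg.norm(np.diff(w,axis=0),axis=1), [np.degrees(np.arctan2(*(w[i+1]-w[i])[1::-1])) for i in range(3)])
# tool moves: 
for tgt in ([.47,.30,.30],[.53,-.165,.25]): print(T.T@(np.array(tgt)-s['tool_pos'])*1000)
E
```

```text
cam in tool [ 0.00205167 -0.06800485 -0.14460651] axes in tool
 [[ 1.    -0.001 -0.   ]
 [ 0.001  0.963  0.271]
 [ 0.    -0.271  0.963]]
[[56 60 56 54 45 36 21 12  9 13 14 14 13]
 [55 52 48 38 26 12 13 13 11  3  9  6 10]
 [52 43 33 24 16  9 12  6 15 12 14 14 12]
 [41 30 15 12  9 13  8 13 12 12 12 18 11]
 [23 14  9 10  7 13  3 14 16  9  7 12 19]
 [13  8 11 16 14  5 16 16 12 15 15 18 33]
 [ 9 14 14 10 11 14 11 13 13 16 23 40 55]
 [ 5  9  6 14 12 18 16  8 14 33 51 61 77]
 [10  7 11 18  9 15 16 26 38 50 77 84 86]
 [ 5  9 13 15 16 19 34 48 68 79 89 91 93]]
((390.4230651855469, 266.38458251953125), (8.320502281188965, 18.582456588745117), 56.3099365234375)
[[ 0.53076002 -0.14273999  0.096     ]
 [ 0.55160349 -0.17582464  0.096     ]
 [ 0.53691483 -0.18482826  0.096     ]
 [ 0.51615158 -0.15176827  0.096     ]] [ 0.53385748 -0.16379029  0.096     ] [0.03910299 0.01722852 0.03903941] [np.float64(-57.78888906628711), np.float64(-148.49318703451007), np.float64(122.13077650227979)]
[-227.82513411  391.66723679  -61.53381469]
[-667.85823165  553.33162429  -10.93244238]
```

Request:
play_rows(
  increments=[
    [1,-36,45,-4,0,0,0],
    [1,-36,45,-4,0,0,0],
    [1,-36,45,-4,0,0,0],
    [1,-36,45,-4,0,0,0],
    [1,-36,45,-4,0,0,0],
    [1,-36,45,-4,0,0,0],
    [1,-36,45,-4,0,0,0],
    [1,-36,45,-4,0,0,0],
  ],
)

```text
clock: 1.15
tool_pos: [0.4312, 0.2424, 0.2683]
eef_rot: [0.778, 0.628, -0.001, -0.001]
contact_force: [0.5, 0.2, 0.1]
opening: 0.996
```

Request:
play_rows(
  increments=[
    [1,-28,26,0,0,0,0],
    [1,-28,26,0,0,0,0],
    [1,-28,26,0,0,0,0],
    [1,0,0,0,0,0,0],
    [1,0,0,0,0,0,0],
    [1,0,0,0,0,0,0],
    [1,0,0,0,0,0,0],
    [1,0,0,0,0,0,0],
  ],
)

```text
clock: 2.15
tool_pos: [0.492, 0.138, 0.2677]
eef_rot: [0.78, 0.626, -0.002, -0.001]
contact_force: [-0.3, 0.7, -0.3]
opening: 0.998
```

```bash
python3 - <<'E'
from h import *
import json
s=r.get_state();c=r.get_calibration('wrist');im=r.snapshot('wrist')[:,:,::-1].copy()
json.dump({k:np.array(v).tolist() for k,v in c.items()},open('c1.json','w'))
print(s['tool_pos'],s['contact_force'],s['moment']); cv2.imwrite('pics/w1.png',im)
cv2.imwrite('pics/w1b.png',cv2.convertScaleAbs(im,alpha=1.8))
E
```

```text
[0.49196145 0.13801719 0.26766873] [-0.26509723  0.66732665 -0.33996646] [ 0.00150985 -0.00118601  0.00812882]
```

View pics/w1b.png

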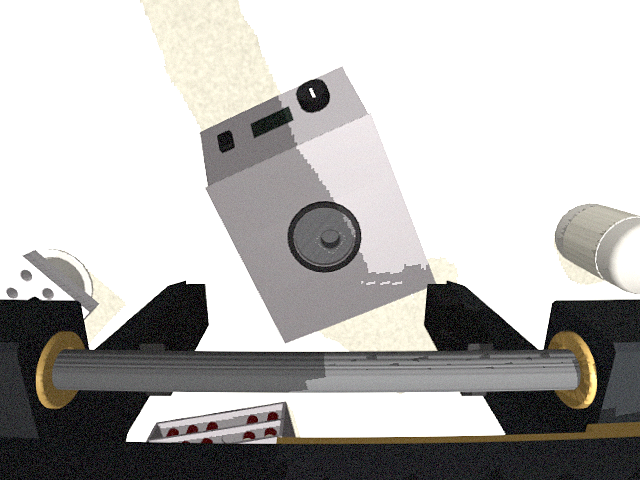

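The wrist view shows the opening at about (324,237), with the socket visible on the disc near (330,239). I'll measure both.

```bash
python3 - <<'E'
from h import *
import json
c=json.load(open('c1.json'));im=cv2.imread('pics/w1.png')
crop=im[190:285,275:375]; z=cv2.resize(crop,None,fx=6,fy=6,interpolation=cv2.INTER_CUBIC)
cv2.imwrite('pics/w1z.png',cv2.convertScaleAbs(z,alpha=2.2))
g=im.max(2); 
m=np.zeros_like(g); m[190:285,275:375]=(g[190:285,275:375]<40)*255
for cc in cv2.findContours(m,cv2.RETR_EXTERNAL,cv2.CHAIN_APPROX_NONE)[0]:
    if cv2.contourArea(cc)>100:
        e=cv2.fitEllipse(cc);print(e, onz('wrist',[e[0]],.105,c),onz('wrist',[e[0]],.097,c))
        pts=onz('wrist',cc.reshape(-1,2),.105,c); (x,y),rr=cv2.minEnclosingCircle((pts[:,:2]*1000).astype(np.float32)); print(x,y,rr)
E
```

```text
((323.96124267578125, 236.40574645996094), (69.98908996582031, 72.1312255859375), 90.10026550292969) [[0.51122388 0.14219481 0.105     ]] [[0.51342774 0.1418662  0.097     ]]
511.9242858886719 142.05296325683594 29.63675308227539
```

View pics/w1z.png

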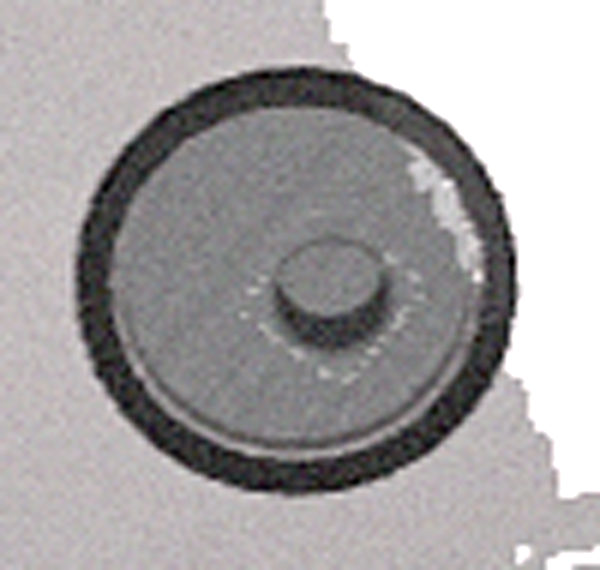

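```bash
python3 - <<'E'
from h import *
import json
c=json.load(open('c1.json'))
O=onz('wrist',[[324.1,236.4]],.105,c)[0];S=onz('wrist',[[329.8,238.6]],.097,c)[0]
rim=onz('wrist',[[275+275/6,239],[275+388/6,239],[330,190+237/6],[330,190+350/6]],.097,c)
print(O,S,S-O,np.hypot(*(S-O)[:2]),np.linalg.norm(rim[1]-rim[0]),np.linalg.norm(rim[3]-rim[2]))
E
```

```text
[0.51124335 0.14230464 0.105     ] [0.51630918 0.14617366 0.097     ] [ 0.00506583  0.00386901 -0.008     ] 0.006374315557012464 0.015552415015769525 0.01616920872223529
```

Request:
play_rows(
  increments=[
    [1,-46,15.5,3,0,0,0],
    [1,-46,15.5,3,0,0,0],
    [1,-46,15.5,3,0,0,0],
    [1,-46,15.5,3,0,0,0],
    [1,-46,15.5,3,0,0,0],
    [1,-46,15.5,3,0,0,0],
    [1,0,0,0,0,0,0.16],
    [1,0,0,0,0,0,0.16],
  ],
)

```text
clock: 3.2
tool_pos: [0.5265, -0.158, 0.2487]
eef_rot: [0.871, 0.492, 0.0, -0.001]
contact_force: [-0.1, -0.1, 0.1]
opening: 1.0
```

Request:
play_rows(
  increments=[
    [1,0,0,0,0,0,0.16],
    [1,0,0,0,0,0,0.16],
    [1,0,0,0,0,0,0.16],
    [1,0,0,0,0,0,0],
    [1,0,0,0,0,0,0],
    [1,0,0,0,0,0,0],
    [1,0,0,0,0,0,0],
    [1,0,0,0,0,0,0],
  ],
)

```text
clock: 4.2
tool_pos: [0.5266, -0.1573, 0.2485]
eef_rot: [0.964, 0.267, 0.0, -0.001]
contact_force: [0.6, -0.2, 0.5]
opening: 1.001
```

```bash
python3 - <<'E'
from h import *
import json
s=r.get_state();c=r.get_calibration('wrist');im=r.snapshot('wrist')[:,:,::-1].copy()
json.dump({k:np.array(v).tolist() for k,v in c.items()},open('c2.json','w'))
print(s['clock'],s['tool_pos'],s['eef_rot']); cv2.imwrite('pics/w2.png',im)
cv2.imwrite('pics/w2b.png',cv2.convertScaleAbs(im,alpha=1.3))
E
```

```text
4.2 [ 0.52663354 -0.15725486  0.24854138] [ 9.63701956e-01  2.66977745e-01  2.65558494e-04 -1.16290716e-03]
```

View pics/w2b.png

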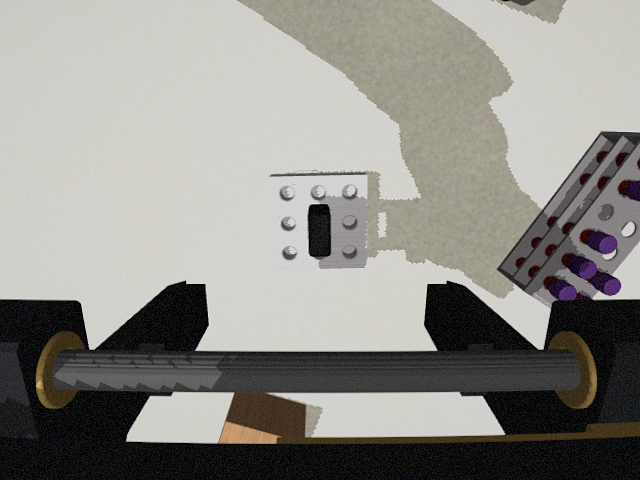

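```bash
python3 - <<'E'
from h import *
from scipy.spatial.transform import Rotation as Ro
import json
c=json.load(open('c2.json'));im=cv2.imread('pics/w2.png');g=im.max(2)
m=np.zeros_like(g);m[195:265,300:340]=(g[195:265,300:340]<40)*255
cc=max(cv2.findContours(m,cv2.RETR_EXTERNAL,cv2.CHAIN_APPROX_NONE)[0],key=cv2.contourArea)
print(cv2.boundingRect(cc),cv2.minAreaRect(cc))
s=r.get_state();T=Ro.from_quat(s['eef_rot']).as_matrix();p=s['tool_pos']
b=cv2.boxPoints(cv2.minAreaRect(cc)); w=onz('wrist',b,.096,c); print('tool frame mm',np.round((w-p)@T*1000,1))
P=[[287,192],[318,191],[349,191],[288,222],[350,222],[290,252],[350,252]]
w2=onz('wrist',P,.056,c); print('pockets',np.round((w2-p)@T*1000,1), w2[[0,2,5,6]].mean(0))
# block top corners edges
E
```

```text
(308, 204, 23, 53) ((319.0804748535156, 230.0756072998047), (52.130802154541016, 21.52074432373047), 88.21009063720703)
tool frame mm [[ -3.7 -11.7 152.5]
 [ 12.6 -12.2 152.5]
 [ 14.2  29.5 152.5]
 [ -2.7  30.  152.4]]
pockets [[-22.1 -14.6 192.5]
 [  4.4 -15.4 192.5]
 [ 30.9 -15.4 192.6]
 [-21.7  11.8 192.5]
 [ 32.4  11.8 192.5]
 [-20.5  39.3 192.4]
 [ 33.   39.3 192.5]] [ 0.53738705 -0.16447976  0.056     ]
```

```bash
python3 - <<'E'
import cv2
im=cv2.imread('pics/w2.png')[165:275,260:380]
cv2.imwrite('pics/w2z.png',cv2.convertScaleAbs(cv2.resize(im,None,fx=5,fy=5,interpolation=cv2.INTER_CUBIC),alpha=1.2))
E
```

```text
(no output)
```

View pics/w2z.png

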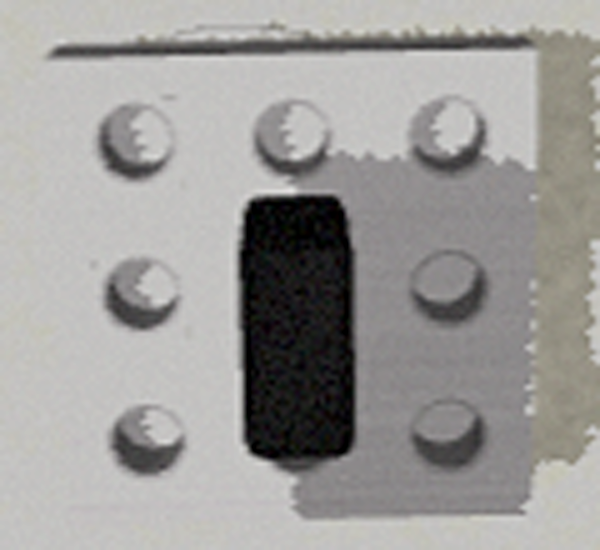

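Request:
play_rows(
  increments=[
    [1,5.3,12,20,0,0,-0.02],
    [1,0,0,40,0,0,0],
    [1,0,0,40,0,0,0],
    [1,0,0,30,0,0,0],
    [1,0,0,20,0,0,0],
    [1,0,0,10,0,0,0],
    [1,0,0,0,0,0,0],
    [1,0,0,0,0,0,0],
  ],
)

```text
clock: 5.25
tool_pos: [0.5411, -0.1658, 0.0857]
eef_rot: [0.961, 0.277, 0.003, 0.0]
contact_force: [-0.0, 0.4, -0.6]
opening: 1.0
```

```bash
python3 - <<'E'
from h import *
from scipy.spatial.transform import Rotation as Ro
s=r.get_state();T=Ro.from_quat(s['eef_rot']).as_matrix();im=r.snapshot('wrist')[:,:,::-1].copy()
print(s['tool_pos'],T.T@(np.array([.5374,-.1645,.063])-s['tool_pos'])*1000,T.round(4),s['contact_force'])
cv2.imwrite('pics/w3.png',im)
E
```

```text
[ 0.54108877 -0.16575474  0.08573817] [-2.59326572 -3.08697289 22.71456312] [[ 0.8462  0.5329  0.0066]
 [ 0.5329 -0.8462  0.0011]
 [ 0.0062  0.0026 -1.    ]] [-0.01201774  0.35972838 -0.57763824]
```

View pics/w3.png

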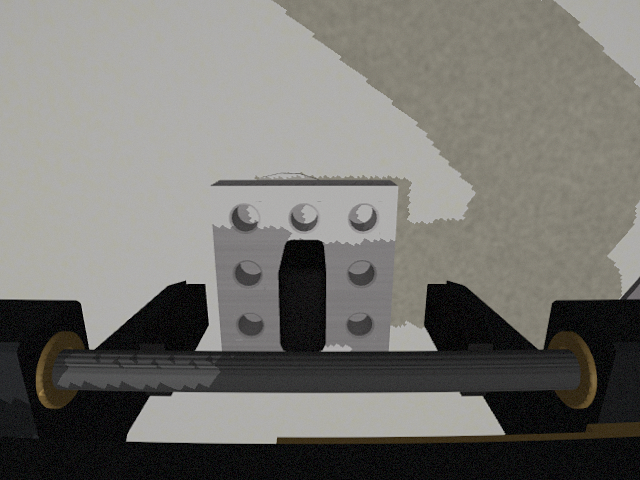

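Request:
play_rows(
  increments=[
    [1,-4.9,-3,6,0.003,-0.006,0],
    [1,0,0,8,0,0,0],
    [1,0,0,7,0,0,0],
    [1,0,0,0,0,0,0],
    [0,0,0,0,0,0,0],
    [0,0,0,0,0,0,0],
    [0,0,0,0,0,0,0],
    [0,0,0,0,0,0,0],
  ],
  grip_force=40,
)

```text
clock: 6.3
tool_pos: [0.536, -0.1661, 0.0648]
eef_rot: [0.961, 0.277, 0.001, 0.001]
contact_force: [-0.1, -0.9, 0.4]
opening: 0.571
```

```bash
python3 - <<'E'
from h import *
from scipy.spatial.transform import Rotation as Ro
s=r.get_state();T=Ro.from_quat(s['eef_rot']).as_matrix();im=r.snapshot('wrist')[:,:,::-1].copy()
print(s['opening'],s['tool_pos'],T.round(4),s['contact_force'],s['moment'])
cv2.imwrite('pics/w4.png',im)
E
```

```text
0.5710300502224661 [ 0.53602975 -0.16612341  0.06478437] [[ 8.462e-01  5.328e-01  2.400e-03]
 [ 5.328e-01 -8.462e-01 -4.000e-04]
 [ 1.800e-03  1.600e-03 -1.000e+00]] [-0.14096415 -0.85350374  0.39686632] [-0.05277926  0.01972964 -0.04307585]
```

View pics/w4.png

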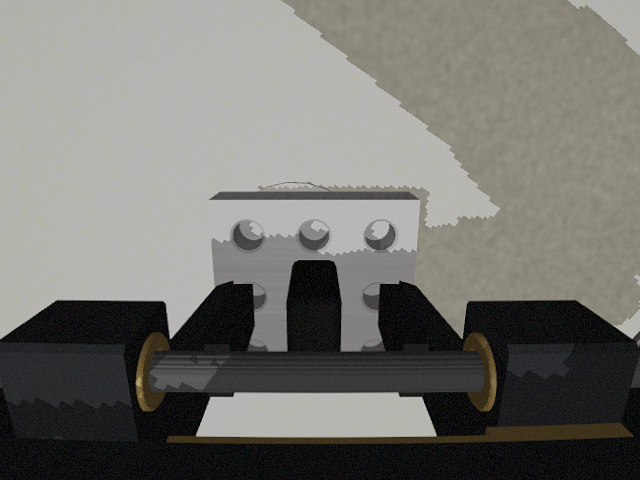

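Request:
play_rows(
  increments=[
    [0,0,0,0,0,0,0],
    [0,0,0,0,0,0,0],
    [0,0,0,0,0,0,0],
    [0,0,0,0,0,0,0],
    [0,0,0,0,0,0,0],
    [0,0,0,0,0,0,0],
    [0,0,0,0,0,0,0],
    [0,0,0,0,0,0,0],
  ],
)

```text
clock: 7.35
tool_pos: [0.5359, -0.1662, 0.0649]
eef_rot: [0.961, 0.277, 0.001, 0.001]
contact_force: [0.1, 0.6, -0.1]
opening: 0.2
```

```bash
python3 - <<'E'
from h import *
from scipy.spatial.transform import Rotation as Ro
s=r.get_state();T=Ro.from_quat(s['eef_rot']).as_matrix();im=r.snapshot('wrist')[:,:,::-1].copy()
print(s['opening'],s['tool_pos'],T.round(4),s['contact_force'],s['moment'])
cv2.imwrite('pics/w5.png',im)
E
```

```text
0.19979583193374764 [ 0.53594858 -0.16620404  0.06488514] [[ 8.463e-01  5.328e-01  2.300e-03]
 [ 5.328e-01 -8.463e-01 -5.000e-04]
 [ 1.700e-03  1.600e-03 -1.000e+00]] [ 0.07530972  0.5673936  -0.11948995] [-0.07127183  0.05949118  0.05445437]
```

View pics/w5.png

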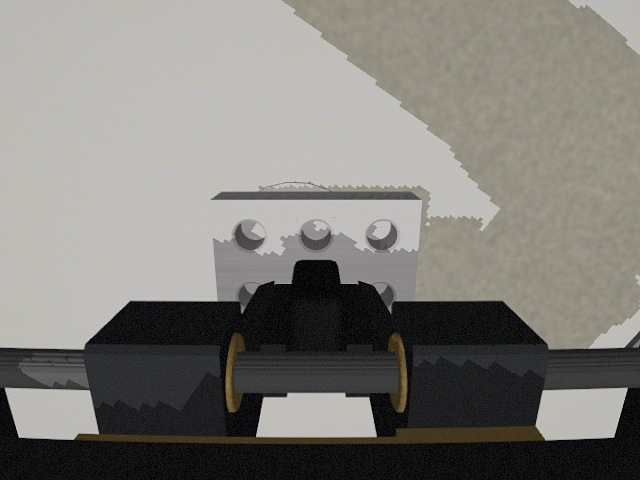

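```bash
python3 - <<'E'
from h import *
from scipy.spatial.transform import Rotation as Ro
import json
s=r.get_state()
def show(c,p,q):
    T=Ro.from_quat(q).as_matrix();R=np.array(c['R']);C=-R.T@np.array(c['t'])
    print(np.round(T.T@(C-p)*1000,2),np.round((T.T@R.T)[:,2],4))
show(r.get_calibration('wrist'),s['tool_pos'],s['eef_rot'])
show(json.load(open('c2.json')),[.52663354,-.15725486,.24854138],[.963701956,.266977745,.000265558,-.0011629])
show(json.load(open('c1.json')),[.49196145,.13801719,.26766873],[.78,.626,-.002,-.001])
c=r.get_calibration('wrist');T=Ro.from_quat(s['eef_rot']).as_matrix()
f=lambda uv,z:np.round((onz('wrist',uv,z,c)-s['tool_pos'])@T*1000,1)
print(f([[316,235.5],[316,200]],.056))
# predicted fingertip near corners
print(proj('wrist',[s['tool_pos']+T@np.array([x,y,0])/1000 for x in(-9,9) for y in(-9,9)]))
E
python3 - <<'E'
import cv2
im=cv2.imread('pics/w5.png')[170:330,200:440]
cv2.imwrite('pics/w5z.png',cv2.convertScaleAbs(cv2.resize(im,None,fx=3.3,fy=3.3,interpolation=cv2.INTER_CUBIC),alpha=2.2))
E
```

```text
[   2.58  -69.93 -144.63] [-1.000e-04  2.712e-01  9.625e-01]
[   2.57  -69.99 -144.61] [-1.000e-04  2.712e-01  9.625e-01]
[   1.97  -68.13 -144.58] [2.000e-04 2.720e-01 9.623e-01]
[[  2.6 -27.1   8.8]
 [  2.6 -41.6   8.8]]
[[286.45494946 286.05692216]
 [287.43266457 327.20054746]
 [332.33165675 286.03396232]
 [331.83464794 327.18597343]]
```

View pics/w5z.png

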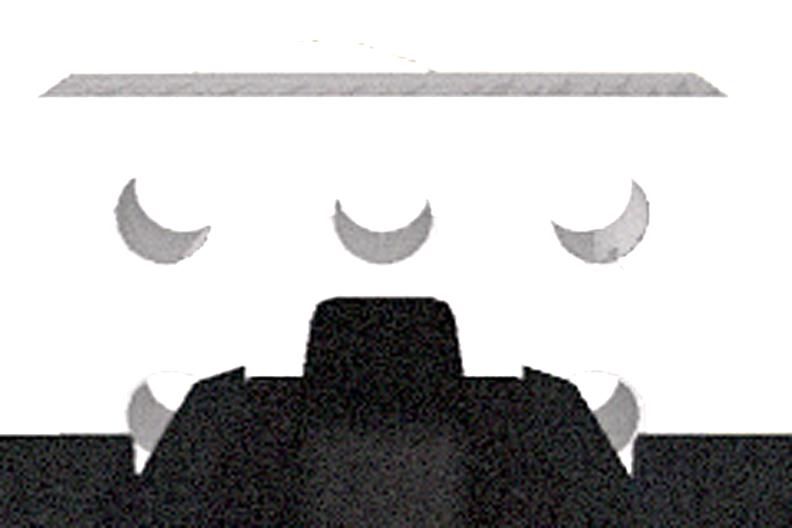

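Request:
play_rows(
  increments=[
    [0,0,0,-25,0,0,0],
    [0,0,0,-40,0,0,0],
    [0,0,0,-40,0,0,0],
    [0,0,0,-30,0,0,0],
    [0,12,-24,-8,0,0,0],
    [0,22,-43,0,0,0,0],
    [0,22,-43,0,0,0,0],
    [0,22,-43,0,0,0,0],
  ],
)

```text
clock: 8.4
tool_pos: [0.5171, 0.0044, 0.2089]
eef_rot: [0.962, 0.272, -0.003, -0.0]
contact_force: [0.4, 1.0, -2.8]
opening: 0.202
```

```bash
cat > st.py <<'E'
from h import *
from scipy.spatial.transform import Rotation as Ro
s=r.get_state();T=Ro.from_quat(s['eef_rot']).as_matrix()
off=np.array([0,.0002,.0589])
tip=s['tool_pos']+T@off
print('t',round(s['clock'],2),'tip',tip.round(4),'F',s['contact_force'].round(2) if hasattr(s['contact_force'],'round') else s['contact_force'],'M',np.round(s['moment'],2),'open',round(s['opening'],3))
for n,X in (('centre',[.5092,.1407,.097]),('socket',[.5143,.1446,.081])): print(n,'to go tool mm',(T.T@(np.array(X)-tip)*1000).round(1))
d=T.T@np.array([0,0,-1]); print('upright fix w',np.round([-d[1],d[0]],4))
E
python3 st.py
```

```text
t 8.4 tip [0.5169 0.0042 0.15  ] F [ 0.42  1.04 -2.8 ] M [-0.01 -0.03 -0.07] open 0.202
centre to go tool mm [  65.3 -120.2   52.8]
socket to go tool mm [  71.8 -120.8   68.8]
upright fix w [-0.0017  0.0054]
```

Request:
play_rows(
  increments=[
    [0,19,-37,0,0,0,0],
    [0,19,-37,5,0,0,0],
    [0,16,-30,5,0,0,0],
    [0,5,-8,5,-0.002,0.005,0],
    [0,0,0,5,0,0,0],
    [0,0,0,0,0,0,0],
    [0,0,0,0,0,0,0],
    [0,0,0,0,0,0,0],
  ],
)

```text
clock: 9.4
tool_pos: [0.505, 0.1338, 0.1861]
eef_rot: [0.962, 0.273, -0.003, 0.001]
contact_force: [0.0, -0.3, -2.3]
opening: 0.199
```

```bash
python3 st.py; python3 - <<'E'
from h import *
im=r.snapshot('wrist')[:,:,::-1].copy();cv2.imwrite('pics/w6.png',cv2.convertScaleAbs(im,alpha=1.6))
E
```

```text
t 9.4 tip [0.5048 0.1335 0.1272] F [ 0.04 -0.29 -2.31] M [-0.02 -0.02 -0.02] open 0.199
centre to go tool mm [ 7.8 -3.8 30.1]
socket to go tool mm [14.3 -4.4 46.1]
upright fix w [-0.0007  0.0063]
```

View pics/w6.png

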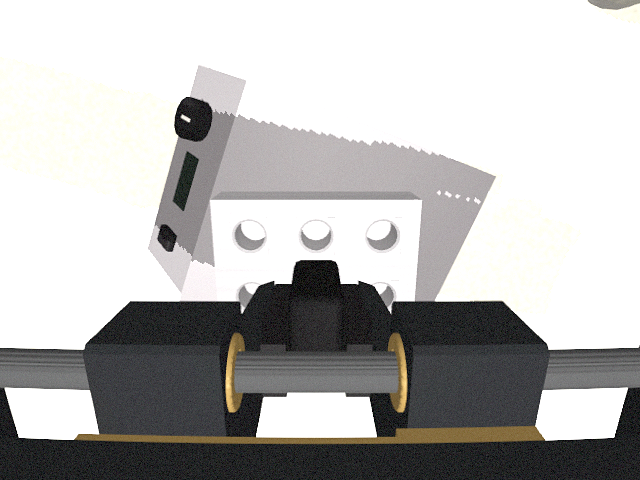

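Head is steady in the grip over the mixer. Next I'll centre it over the opening and go down to just above the disc.

Request:
play_rows(
  increments=[
    [0,7.8,-3.8,0,-0.001,0.006,0],
    [0,0,0,4,0,0,0],
    [0,0,0,6,0,0,0],
    [0,0,0,6,0,0,0],
    [0,0,0,4,0,0,0],
    [0,0,0,2,0,0,0],
    [0,0,0,0,0,0,0],
    [0,0,0,0,0,0,0],
  ],
)

```text
clock: 10.45
tool_pos: [0.5101, 0.1413, 0.1624]
eef_rot: [0.962, 0.273, 0.0, 0.0]
contact_force: [0.1, -0.4, -2.9]
opening: 0.194
```

```bash
python3 st.py
```

```text
t 10.45 tip [0.5102 0.1411 0.1035] F [ 0.09 -0.37 -2.92] M [-0.04  0.01 -0.02] open 0.194
centre to go tool mm [-1.1 -0.2  6.5]
socket to go tool mm [ 5.3 -0.8 22.5]
upright fix w [ 0.0005 -0.0001]
```

Request:
play_rows(
  increments=[
    [0,-1,0,2,0,0,0],
    [0,0,0,1.5,0,0,0],
    [0,0,0,1,0,0,0],
    [0,0,0,0.5,0,0,0],
    [0,0,0,0,0,0,0],
    [0,0,0,0,0,0,0],
    [0,0,0,0,0,0,0],
    [0,0,0,0,0,0,0],
  ],
)

```text
clock: 11.45
tool_pos: [0.5096, 0.1409, 0.1574]
eef_rot: [0.962, 0.273, 0.001, 0.0]
contact_force: [0.3, 0.3, -2.8]
opening: 0.202
```

```bash
python3 st.py
```

```text
t 11.45 tip [0.5097 0.1407 0.0985] F [ 0.3   0.3  -2.85] M [-0.12 -0.01 -0.04] open 0.202
centre to go tool mm [-0.4 -0.3  1.5]
socket to go tool mm [ 5.9 -1.  17.6]
upright fix w [ 0.0007 -0.0011]
```

Request:
play_rows(
  increments=[
    [0,0,0,0.7,0,0,0],
    [0,0,0,0,0,0,0],
    [0,0,0,0.4,0,0,0],
    [0,0,0,0,0,0,0],
    [0,0,0,0.4,0,0,0],
    [0,0,0,0,0,0,0],
    [0,0,0,0,0,0,0],
    [0,0,0,0,0,0,0],
  ],
)

```text
clock: 12.45
tool_pos: [0.5096, 0.1409, 0.1558]
eef_rot: [0.962, 0.273, 0.001, 0.0]
contact_force: [0.7, 0.5, -2.7]
opening: 0.195
```

```bash
python3 st.py
```

```text
t 12.45 tip [0.5097 0.1407 0.0969] F [ 0.67  0.53 -2.67] M [-0.04  0.01  0.03] open 0.195
centre to go tool mm [-0.5 -0.3 -0.1]
socket to go tool mm [ 5.9 -0.9 15.9]
upright fix w [ 0.0007 -0.0011]
```

Request:
play_rows(
  increments=[
    [0,0,0,0.4,0,0,0],
    [0,0,0,0,0,0,0],
    [0,0,0,0.4,0,0,0],
    [0,0,0,0,0,0,0],
    [0,0,0,0.4,0,0,0],
    [0,0,0,0,0,0,0],
    [0,0,0,0,0,0,0],
    [0,0,0,0,0,0,0],
  ],
)

```text
clock: 13.45
tool_pos: [0.5097, 0.1408, 0.1557]
eef_rot: [0.962, 0.273, 0.001, 0.0]
contact_force: [-1.1, 0.0, 1.4]
opening: 0.2
```

```bash
python3 st.py
```

```text
t 13.45 tip [0.5099 0.1407 0.0968] F [-1.06  0.03  1.41] M [-0.17  0.28  0.05] open 0.2
centre to go tool mm [-0.6 -0.4 -0.2]
socket to go tool mm [ 5.8 -1.  15.8]
upright fix w [ 0.0009 -0.0019]
```

Request:
play_rows(
  increments=[
    [0,1,-0.2,0.1,0,0,0],
    [0,1,-0.2,0.1,0,0,0],
    [0,1,-0.2,0.1,0,0,0],
    [0,1,-0.2,0.1,0,0,0],
    [0,0,0,0,0,0,0],
    [0,0,0,0,0,0,0],
    [0,0,0,0,0,0,0],
    [0,0,0,0,0,0,0],
  ],
)

```text
clock: 14.45
tool_pos: [0.511, 0.1419, 0.1548]
eef_rot: [0.962, 0.272, -0.001, 0.001]
contact_force: [-3.1, -1.7, 2.9]
opening: 0.203
```

```bash
python3 st.py
```

```text
t 14.45 tip [0.5109 0.1416 0.0959] F [-3.13 -1.67  2.89] M [-0.47  0.5   0.  ] open 0.203
centre to go tool mm [-2.  -0.1 -1. ]
socket to go tool mm [ 4.5 -0.8 14.9]
upright fix w [0.0011 0.0033]
```

Request:
play_rows(
  increments=[
    [0,1,-0.2,-0.4,0,0,0],
    [0,1.5,-0.2,0,0,0,0],
    [0,1.5,-0.2,0,0,0,0],
    [0,1.5,-0.2,0,0,0,0],
    [0,1,-0.2,0,0,0,0],
    [0,0,0,0,0,0,0],
    [0,0,0,0,0,0,0],
    [0,0,0,0,0,0,0],
  ],
)

```text
clock: 15.45
tool_pos: [0.5169, 0.1471, 0.1545]
eef_rot: [0.962, 0.272, -0.001, 0.001]
contact_force: [-1.4, -0.6, -1.5]
opening: 0.199
```

```bash
python3 st.py
```

```text
t 15.45 tip [0.5169 0.1468 0.0956] F [-1.38 -0.61 -1.51] M [-0.25  0.3  -0.01] open 0.199
centre to go tool mm [-9.7  1.2 -1.4]
socket to go tool mm [-3.3  0.5 14.6]
upright fix w [0.001  0.0023]
```

Push is nearly gone with the tip 1.4 mm below the face, and it is loaded back toward the socket's middle. So the taper has caught on the rim, and I'll move back toward the estimate while lowering gently.

Request:
play_rows(
  increments=[
    [0,-1,0.1,0.3,0,0,0],
    [0,-1,0.1,0.3,0,0,0],
    [0,-0.7,0.1,0.3,0,0,0],
    [0,-0.5,0.1,0.3,0,0,0],
    [0,0,0,0.3,0,0,0],
    [0,0,0,0.3,0,0,0],
    [0,0,0,0,0,0,0],
    [0,0,0,0,0,0,0],
  ],
)

```text
clock: 16.45
tool_pos: [0.5154, 0.1461, 0.1525]
eef_rot: [0.962, 0.273, 0.001, 0.0]
contact_force: [0.2, -0.2, -3.4]
opening: 0.202
```

```bash
python3 st.py
```

```text
t 16.45 tip [0.5155 0.1459 0.0936] F [ 0.18 -0.17 -3.4 ] M [-0.13  0.01  0.02] open 0.202
centre to go tool mm [-8.1  1.1 -3.4]
socket to go tool mm [-1.7  0.4 12.6]
upright fix w [ 0.0008 -0.0009]
```

No load at 3.4 mm below the face, so it has dropped into the socket. I'll lower it gently.

Request:
play_rows(
  increments=[
    [0,0,0,0.8,0,0,0],
    [0,0,0,0.8,0,0,0],
    [0,0,0,0.8,0,0,0],
    [0,0,0,0.8,0,0,0],
    [0,0,0,0.6,0,0,0],
    [0,0,0,0,0,0,0],
    [0,0,0,0,0,0,0],
    [0,0,0,0,0,0,0],
  ],
)

```text
clock: 17.45
tool_pos: [0.5154, 0.1461, 0.1484]
eef_rot: [0.962, 0.273, 0.0, 0.0]
contact_force: [0.1, -0.2, -3.1]
opening: 0.198
```

```bash
python3 st.py
```

```text
t 17.45 tip [0.5155 0.1459 0.0895] F [ 0.09 -0.19 -3.09] M [-0.17 -0.01  0.03] open 0.198
centre to go tool mm [-8.1  1.1 -7.5]
socket to go tool mm [-1.7  0.4  8.5]
upright fix w [ 0.0008 -0.0008]
```

Request:
play_rows(
  increments=[
    [0,0,0,1,0,0,0],
    [0,0,0,1,0,0,0],
    [0,0,0,1,0,0,0],
    [0,0,0,1,0,0,0],
    [0,0,0,1,0,0,0],
    [0,0,0,1,0,0,0],
    [0,0,0,0.4,0,0,0],
    [0,0,0,0,0,0,0],
  ],
)

```text
clock: 18.45
tool_pos: [0.5154, 0.146, 0.1415]
eef_rot: [0.962, 0.273, 0.0, 0.0]
contact_force: [-0.5, -0.6, -2.6]
opening: 0.197
```

```bash
python3 st.py
```

```text
t 18.45 tip [0.5155 0.1458 0.0826] F [-0.51 -0.63 -2.65] M [-0.03  0.04  0.01] open 0.197
centre to go tool mm [ -8.1   1.1 -14.4]
socket to go tool mm [-1.7  0.4  1.6]
upright fix w [ 0.0008 -0.0007]
```

Request:
play_rows(
  increments=[
    [0,0,0,0.8,0,0,0],
    [0,0,0,0.5,0,0,0],
    [0,0,0,0.3,0,0,0],
    [0,0,0,0.3,0,0,0],
    [0,0,0,0.2,0,0,0],
    [0,0,0,0,0,0,0],
    [0,0,0,0,0,0,0],
    [0,0,0,0,0,0,0],
  ],
)

```text
clock: 19.45
tool_pos: [0.5154, 0.1461, 0.1398]
eef_rot: [0.962, 0.273, 0.001, 0.0]
contact_force: [-0.3, -0.6, -0.6]
opening: 0.203
```

```bash
python3 st.py
```

```text
t 19.45 tip [0.5156 0.1459 0.0809] F [-0.33 -0.61 -0.61] M [-0.15  0.18  0.03] open 0.203
centre to go tool mm [ -8.2   1.1 -16.1]
socket to go tool mm [-1.8  0.4 -0.1]
upright fix w [ 0.0009 -0.0012]
```

Seated: the tip is at home height with about 2 N on the shoulder, and upright. Time to let go.

Request:
play_rows(
  increments=[
    [0.4,0,0,0,0,0,0],
    [0.5,0,0,0,0,0,0],
    [0.6,0,0,0,0,0,0],
    [0.6,0,0,0,0,0,0],
    [0.6,0,0,0,0,0,0],
    [0.6,0,0,0,0,0,0],
    [0.6,0,0,0,0,0,0],
    [0.6,0,0,0,0,0,0],
  ],
)

```text
clock: 20.45
tool_pos: [0.5168, 0.1467, 0.1404]
eef_rot: [0.962, 0.273, 0.002, 0.0]
contact_force: [-0.4, -0.5, 0.6]
opening: 0.599
```

```bash
python3 st.py; python3 - <<'E'
from h import *
im=r.snapshot('wrist')[:,:,::-1].copy();cv2.imwrite('pics/w7.png',cv2.convertScaleAbs(im,alpha=1.5))
E
```

```text
t 20.45 tip [0.5172 0.1466 0.0815] F [-0.39 -0.53  0.62] M [-0.07 -0.02 -0.05] open 0.599
centre to go tool mm [ -9.8   0.9 -15.5]
socket to go tool mm [-3.5  0.2  0.5]
upright fix w [ 0.0014 -0.0044]
```

View pics/w7.png

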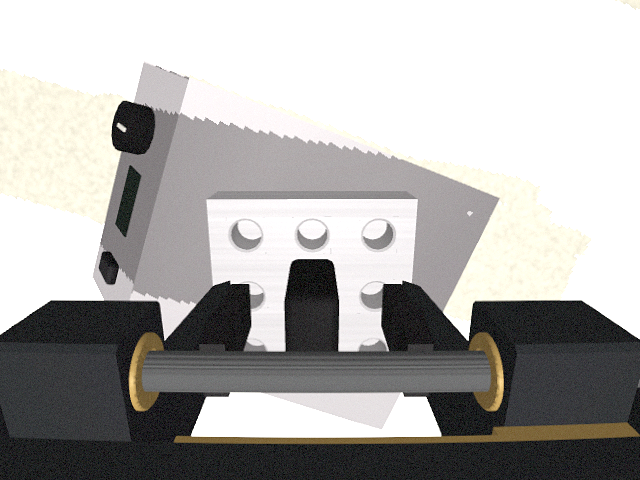

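Released: the fingers are clear on both sides and the head is upright (handle about x=312). Now I'll back off straight up.

Request:
play_rows(
  increments=[
    [0.6,-1.5,0,-10,0,0,0],
    [0.6,0,0,-20,0,0,0],
    [0.6,0,0,-30,0,0,0],
    [0.6,0,0,-30,0,0,0],
    [0.6,0,0,-25,0,0,0],
    [0.6,0,-20,-10,0,0,0],
    [0.6,0,0,0,0,0,0],
    [0.6,0,0,0,0,0,0],
  ],
)

```text
clock: 21.5
tool_pos: [0.504, 0.1613, 0.2731]
eef_rot: [0.962, 0.272, 0.003, 0.0]
contact_force: [0.2, -0.9, -0.8]
opening: 0.6
```

```bash
python3 st.py; python3 - <<'E'
from h import *
im=r.snapshot('wrist')[:,:,::-1].copy();sc=r.snapshot('scene')[:,:,::-1]
z=cv2.resize(sc[140:260,270:430],(640,480),interpolation=cv2.INTER_CUBIC)
cv2.imwrite('pics/w8.png',im);cv2.imwrite('pics/s8.png',cv2.convertScaleAbs(z,alpha=1.2))
c=r.get_calibration('wrist');g=im.max(2)
np.save('c8.npy',c,allow_pickle=True)
E
```

```text
t 21.5 tip [0.5045 0.1612 0.2142] F [ 0.22 -0.9  -0.75] M [-0.13  0.01  0.01] open 0.6
centre to go tool mm [ -7.5  19.6 117.2]
socket to go tool mm [ -1.2  18.9 133.3]
upright fix w [ 0.0027 -0.0062]
```

View pics/w8.png

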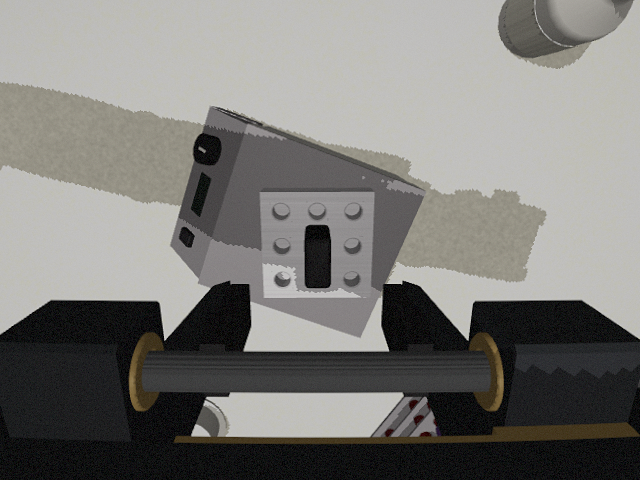

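View pics/s8.png

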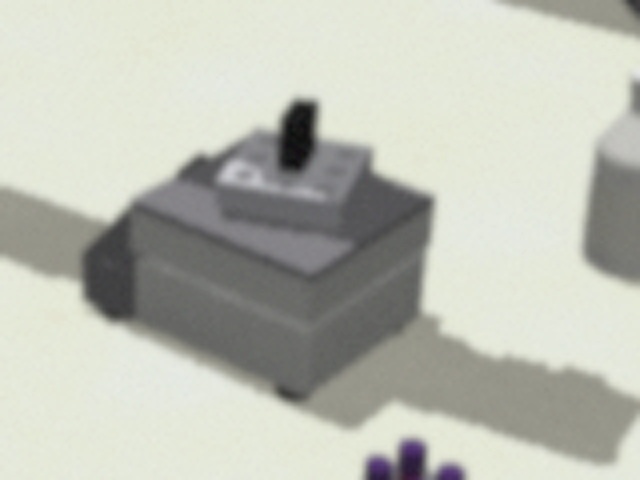

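The head sits level and low over the cover in both views. I'll check the height by the block's apparent size, then hand in.

```bash
python3 - <<'E'
from h import *
c=np.load('c8.npy',allow_pickle=True).item()
P=[[281.5,210],[353,210],[283,279],[352,279]]
for z in(.121,.131,.141):
    w=onz('wrist',P,z,c);print(z,w.mean(0).round(4),[round(1000*np.linalg.norm(w[a]-w[b]),1) for a,b in((0,1),(2,3),(0,2),(1,3))])
r.finish_job()
E
```

```text
0.121 [0.5188 0.1459 0.121 ] [np.float64(54.4), np.float64(55.2), np.float64(56.3), np.float64(56.4)]
0.131 [0.5171 0.1485 0.131 ] [np.float64(52.6), np.float64(53.4), np.float64(54.4), np.float64(54.5)]
0.141 [0.5154 0.1511 0.141 ] [np.float64(50.8), np.float64(51.5), np.float64(52.5), np.float64(52.6)]
the job is handed in; nothing more can be done
```

The tube head is fitted on the mixer, fully home and upright, and released. I handed the job in at about 21.6 s of the 51 s allowed.

**What I did:** I gripped the head by its handle, lifted it off the stand and rested the stem on the drive disc at about 4 N. I swept it toward the socket I had seen earlier with the wrist camera. The taper caught on the socket's rim; I eased back, it dropped in, and I lowered it until the shoulder rested on the disc. The largest push I read on the disc was about 6 N, with about 4 N sideways. These are readings at the end of each move, so brief peaks in between were not seen.

**Last checks:**
- **Seating:** before I let go, the stem tip was at 80.9 mm above the bench, against 81 mm for home. The shoulder carried about 2 N and the tilt was about 0.1°.
- **After release:** the wrist and scene pictures show the head level over the cover with the gripper clear of it. The pocket spacing in the wrist picture is 52.6–54.5 mm at the height for home, against about 54 mm measured on the stand. That is consistent but rough.
- **Bystanders:** the arm never went near the rack, bottle or kit box. I made no separate before-and-after measurement of them.

**Disagreements:**
- **Wrist camera:** it read about 2.5 mm off in world x and y. I worked this out from its changing offset to the tool and corrected for it.
- **Socket position:** the stem went in about 1.8 mm from the corrected estimate, within the expected error. The final picture's centre, once corrected, matches where it went in to within about 1 mm.

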